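# Spent torch cells into the narrow-necked jar

## Task

The two fat torch cells standing on the counter are spent: drop them one at a time, down through the narrow neck, into the white plastic jar kept for old cells. Leave the jar standing upright where it is, and leave the slim cell, which is still good for the wall clock, standing where it is.

Things in the scene. Friction and masses are not known exactly. Their poses are not given: they have to be found in the camera images.
- jar: White plastic jar, loose (0.35 to 0.7 kg), round, upright, open at the top, 170 mm tall: body 136 mm across up to 110 mm height, shoulder tapering to 140 mm height, then a straight narrow neck, 58 mm across outside and 50 mm inside, up to the rim. Walls 4 mm, floor 5 mm. Origin: centre of its underside on the counter; z points up its axis, so the centre of the mouth is 170 mm above the origin.
- fat_cell_1: Fat torch cell (spent), a loose plain black-jacketed cylinder with steel ends, 26 mm in diameter and 50 mm tall with a small steel nub on top, about 65 g, standing on its flat end on the counter. Origin: centre of its underside; z points up its axis. At least 90 mm from any other cell, centre to centre.
- fat_cell_2: The other fat torch cell (spent), the same as the first: 26 mm in diameter, 50 mm tall, about 65 g, standing on the counter. Origin: centre of its underside; z points up its axis.
- slim_cell: Slim cell, to be left alone: the same plain black-jacketed cylinder with steel ends but only 14.5 mm in diameter, 50 mm tall, 24 g, standing on the counter and easily toppled. Origin: centre of its underside; z points up its axis.

How it is judged (in metres and radians):
On the way, in this order (a step that is already met when the one before it is completed fails the run):
1. one fat cell, and only one, lies inside the jar ((((horizontal distance between fat_cell_1 and jar below 0.066 m and z of fat_cell_1 in the frame of jar between 0 and 0.115 m) and not (horizontal distance between fat_cell_2 and jar below 0.066 m and z of fat_cell_2 in the frame of jar between 0 and 0.115 m)) or ((horizontal distance between fat_cell_2 and jar below 0.066 m and z of fat_cell_2 in the frame of jar between 0 and 0.115 m) and not (horizontal distance between fat_cell_1 and jar below 0.066 m and z of fat_cell_1 in the frame of jar between 0 and 0.115 m)))), for 0.2 s.
2. both fat cells lie inside the jar (horizontal distance between each of fat_cell_1, fat_cell_2 and jar below 0.066 m and z of fat_cell_1 in the frame of jar between 0 and 0.115 m and z of fat_cell_2 in the frame of jar between 0 and 0.115 m), for 0.2 s.
At the end, for the whole second after the job is handed in: Both fat cells inside the jar's body below the neck (origins within 66 mm of its axis, under 115 mm above its underside); jar upright within 0.1 rad, still, within 50 mm of its start; slim cell upright within 0.15 rad and within 20 mm of its start (all of step 2 and angle between jar's own z axis and vertical below 0.1 rad and distance of jar from where it was at the start of the episode below 0.05 m and linear speed of jar below 0.03 m/s and angle between slim_cell's own z axis and vertical below 0.15 rad and distance of slim_cell from where it was at the start of the episode below 0.02 m); the robot touches nothing.
It fails at once if the jar is knocked over or lifted (angle between jar's own z axis and vertical above 0.35 rad or height (world z) of jar above 0.04 m).
It fails at once if the slim cell is toppled or moved more than 20 mm (angle between slim_cell's own z axis and vertical above 0.6 rad or distance of slim_cell from where it was at the start of the episode above 0.02 m).
It also fails if it takes over 59 s, if anything falls off the work surface, if the arm or the gripper's body presses on something with over 40 N, if the wrist force passes 120 N, or if a joint passes its speed limit or range.

## Robot

A 6-joint arm with a two-finger parallel gripper is mounted at the origin on the work surface. World frame = base frame: x ahead of the robot, y to its left, z up, the work surface at z = 0. Lengths are in mm, angles in rad, forces in N, time in s.
With the tool pointing down it reaches from about 350 to 875 mm from the base axis. Payload 15.5 kg.
Tool frame: the origin (TCP) lies midway between the tips of the shut fingers; the grasp point (between the pads) lies 19 mm behind it; z points along the fingers, y is the direction in which the jaws open and shut (so a half turn about z gives the same grasp; the last joint's range is limited). The gripper opens to 85 mm and grips with 20 to 120 N. Pads are 22 mm wide; open, the fingers measure 114 mm over their backs; the gripper's body (76 mm by 85 mm) begins 54 mm behind the grasp point. The pads swing forward as they close: fully open they stand 13 mm farther back than shut.
Start: joints at [-1.21, 0.494, 1.345, -0, 1.302, -0.096], TCP at [275.114, -561.194, 231.277] pointing down, gripper open.
Joint ranges: [-2.91, 2.91], [-0.82, 2.16], [0.22, 2.67], [-1.22, 4.37], [0.12, 2.79], [-3.08, 3.08]. Speed limits (rad/s): [1.89, 1.89, 2.57, 3.01, 3.01, 3.01].

## Interface

Orientations are given as [roll, pitch, yaw] about the fixed x, y, z axes, in that order (R = Rz(yaw) Ry(pitch) Rx(roll)).
In Python, from cell import env gives the robot as it stands.
- The arm moves only by the tool send_rows, never from a script. Its argument "deltas" is a list of rows, each an object with "travel": the shift along the tool's x, y, z in mm, a list of three; "roll": the turn about the tool's z in rad. A call has 1 to 10 rows; each row shifts and turns the commanded pose from where the row before left it, along the tool's axes as they then stand; what a row does not reach is not made up. A row lasts 1/12 s, in which the tool goes at most 41.7 mm and 7.16 degrees, less where a joint would pass 70% of its speed; a pose out of reach is approached as far as the arm can. A call is refused whole if a number of a shift passes 41.7 or a number of a turn 0.125, either way. A call with a gripper value outside its range is refused whole. "hand" is the gripper's target within -1 to 1 (fully open at 1, half-way at 0, shut at -1), set as the call begins (left out, the last holds). The fingers move at their own pace and stop on an object; "squeeze" is the grip in N (left out, the last holds). Time passes only in rows, so rows that do not move let the fingers close. It gives the time, the measured TCP pose, the force and the opening at its end, in the units of the state.
- env.get_state(): the state, without advancing time (a new reading comes with each control period).
- env.camera(name): name is "side" or "top"; returns a dict with "frame" (420x560x3 uint8, red, green, blue), "fx", "fy", "cx", "cy" (pixels), "k1" (the pictures are not rectified: a ray, as slopes to the right and down, at radius r is drawn at 1 + k1 r^2 times it, then the intrinsics apply), "view" (4x4, takes a point from world to camera coordinates). Camera axes: x right, y down, z forward; pixel columns grow to the right and rows downward; lengths in mm; the calibration is good to about 2 mm. A picture is of the moment at which its call begins. There is no depth.
- env.finish_job(): hands the job in, once; it reports no verdict.
Trained networks look in the newest picture that a camera, given by its name, has taken for a name from the list of things; names that differ only in an ending like _2 or _b are one class to them, and where a whole thing is asked for, a point or a joint stands for the part that bears it (a point fixed in the world has none). Each returns a list of dicts, best first, with "p" (0 to 1); they miss things now and then, are a little off and sometimes report something else, mostly with a low value. They report only what shows in the picture. A call takes as long as a camera call.
- env.recognise(camera, thing): "extent" ([centre column, centre row, width, height] as shares, 0 to 1, of the picture: columns of its width, rows of its height, round what is visible of it).
The state is a dict: "t": time; "joint_positions": joint angles; "joint_velocities": joint speeds; "joint_efforts": joint torques, N m; "tcp_pos": TCP position; "orientation": TCP orientation; "ft_force": force on the tool from outside, world axes, zero at the start; "ft_torque": the same for the moment, N m; "width": finger opening in mm.
Only numpy, scipy, OpenCV 4.12 (cv2) and the standard library are available. Lean on these libraries where they do the work, as an engineer would, in place of code of your own. Each camera call takes 0.05 s, during which the arm holds its last target.

## Working session

There is one attempt and no reset: what is moved stays moved. The work goes in short steps, Python scripts to look and compute and a tool call to move; the robot and the scene stay as the last step left them, time stands still between calls to the robot, and variables do not carry over. Pictures are saved under pics/ and viewed, and the job is handed in when it is done.

Besides the shell and the picture viewer there is one more tool, called after "Emit:" as name([rows], argument=value, ...), one row to a line, values as JSON. send_rows: Moves the arm, as the interface text tells. Its arguments: {"type":"object","properties":{"deltas":{"type":"array","items":{"type":"object","properties":{"travel":{"type":"array","items":{"type":"number"}},"roll":{"type":"number"}}}},"hand":{"type":"number"},"squeeze":{"type":"number"}},"required":["deltas"]}

```bash
mkdir -p pics
cat > h.py <<'E'
import numpy as np, cv2
from cell import env
def snap(n,f=None):
    c=env.camera(n)
    if f: cv2.imwrite('pics/'+f,cv2.cvtColor(np.ascontiguousarray(c['frame']),cv2.COLOR_RGB2BGR))
    return c
def ray(c,u,v):
    d=np.array([(u-c['cx'])/c['fx'],(v-c['cy'])/c['fy']]);s=d.copy()
    for _ in range(30): s=d/(1+c['k1']*(s@s))
    V=np.array(c['view']);R=V[:3,:3];t=V[:3,3]
    return -R.T@t, R.T@np.array([s[0],s[1],1])
def onz(c,u,v,z):
    o,d=ray(c,u,v);return o+d*(z-o[2])/d[2]
def proj(c,p):
    V=np.array(c['view']);q=V[:3,:3]@np.array(p,float)+V[:3,3];s=q[:2]/q[2];s=s*(1+c['k1']*(s@s))
    return s[0]*c['fx']+c['cx'],s[1]*c['fy']+c['cy']
E
python3 - <<'E'
from h import *
for n in('top','side'):
    c=snap(n,n+'0.png'); print(n,{k:c[k] for k in('fx','fy','cx','cy','k1')},np.round(c['view'],3).tolist(), 'pos',ray(c,0,0)[0])
    for th in('jar','fat_cell_1','slim_cell'):
        for r in env.recognise(n,th):
            e=np.array(r['extent'])*[560,420,560,420]; print(th,round(r['p'],2),e.round(1))
print(env.get_state())
E
```

```text
top {'fx': 378.9135449403256, 'fy': 378.9135449403256, 'cx': 278.56817228504565, 'cy': 204.10473612726014, 'k1': -0.02971056455968152} [[-0.007, -1.0, 0.026, -9.686], [-0.992, 0.003, -0.127, 528.13], [0.127, -0.027, -0.992, 657.406], [0.0, 0.0, 0.0, 1.0]] pos [440.41510559   6.15870377 719.16212356]
jar 0.94 [172.  172.   93.5  86. ]
fat_cell_1 0.77 [404.1 240.7  19.8  10.6]
fat_cell_1 0.48 [355.2 143.9  16.   18.3]
slim_cell 0.45 [300.5 244.7  13.4   6. ]
side {'fx': 396.1677003517126, 'fy': 396.1677003517126, 'cx': 277.6552928642501, 'cy': 212.81790764158822, 'k1': -0.04286652055003401} [[0.953, -0.304, -0.0, -511.609], [-0.222, -0.693, -0.686, 132.862], [0.208, 0.653, -0.728, 622.158], [0.0, 0.0, 0.0, 1.0]] pos [ 387.20883547 -469.92299232  543.79973294]
jar 0.91 [270.1 130.   70.7  95.9]
fat_cell_1 0.79 [282.  344.9  20.1  29.9]
fat_cell_1 0.59 [370.8 263.1  20.3  33.2]
slim_cell 0.52 [241.1 242.3  10.   24.5]
{'t': 0.4, 'joint_positions': array([-1.21048686e+00,  4.93643482e-01,  1.34559481e+00,  5.55483026e-06,
        1.30250400e+00, -9.54984209e-02]), 'joint_velocities': array([ 0.00051342, -0.00084057, -0.00098057,  0.0004341 ,  0.00144499,
        0.00076478]), 'joint_efforts': array([-1.49351097e-03, -8.81209946e+01, -3.83857906e+01, -1.52510611e-04,
        3.42261221e-03, -5.70132579e-05]), 'tcp_pos': array([ 275.10401024, -561.13856182,  231.21774072]), 'orientation': array([-3.14144420e+00, -1.96003702e-05,  4.55806415e-01]), 'ft_force': array([-0.15733277,  0.19921335, -0.41624291]), 'ft_torque': array([-0.0200238 , -0.01213798, -0.0246168 ]), 'width': 85.77976486776844}
```

```bash
ls . pics
```

```text
.:
h.py
pics

pics:
side0.png
top0.png
```

View pics/top0.png

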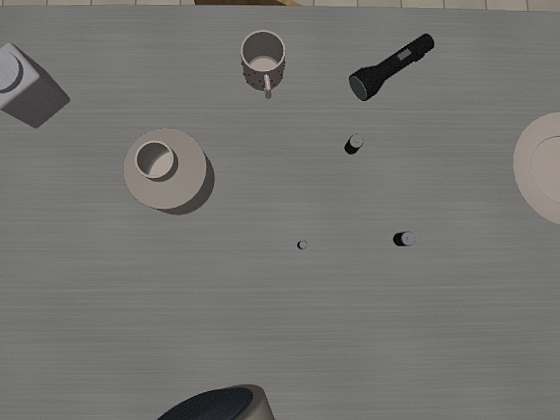

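View pics/side0.png

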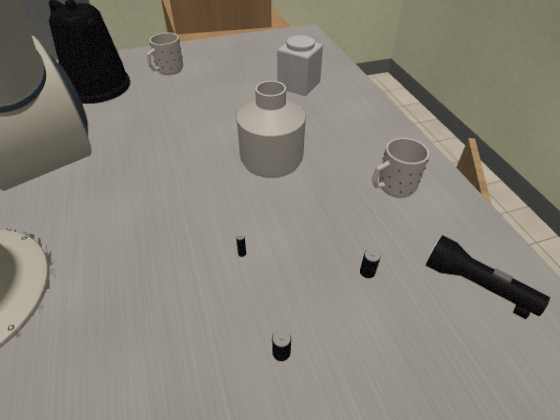

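The top view shows the jar's mouth near (155,160), the fat cells near (354,144) and (405,239), and the slim cell near (302,244). The side view shows the same arrangement. I'll zoom in to refine these.

Run:
```python
import cv2,numpy as np
t=cv2.imread('pics/top0.png');s=cv2.imread('pics/side0.png')
def crop(i,u,v,r=25,k=5): return cv2.resize(i[v-r:v+r,u-r:u+r],None,fx=k,fy=k,interpolation=cv2.INTER_CUBIC)
a=np.hstack([crop(t,155,160),crop(t,355,144),crop(t,405,240)])
b=np.hstack([crop(s,271,95),crop(s,370,263),crop(s,282,345)])
cv2.imwrite('pics/crop0.png',np.vstack([a,b]))
```

```text
(no output)
```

View pics/crop0.png

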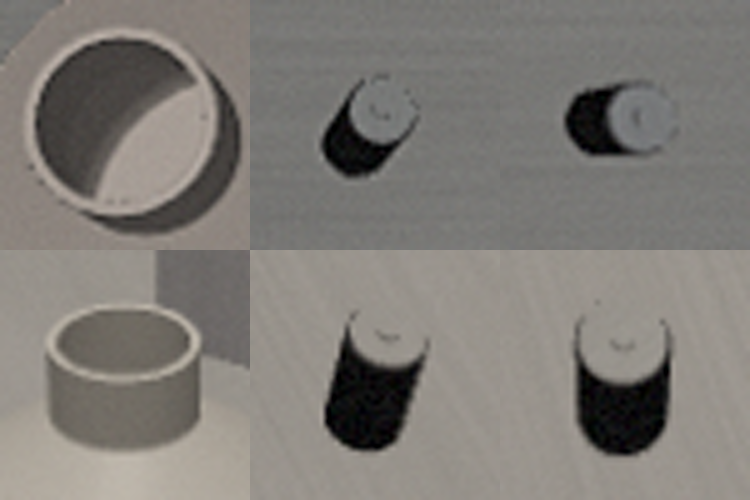

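```bash
cat > m.py <<'E'
from h import *
import pickle
T=env.camera('top');S=env.camera('side')
for n,a,b,z in(('mouth',(154.2,159.3),(270.5,88.3),170),('A',(356.6,141),(372.6,254.6),50),('B',(408.4,238.4),(281.4,338.2),50),('slim',(302.3,244),(240.6,236.5),50)):
    A=[];y=[]
    for c,p in((T,a),(S,b)):
        o,d=ray(c,*p);d/=np.linalg.norm(d);P=np.eye(3)-np.outer(d,d);A.append(P);y.append(P@o)
    X=np.linalg.lstsq(np.vstack(A),np.hstack(y),rcond=None)[0]
    print(n,'top',onz(T,*a,z).round(1),'side',onz(S,*b,z).round(1),'tri',X.round(1))
E
python3 m.py
```

```text
mouth top [578.  174.6 170. ] side [578.  171.4 170. ] tri [578.8 175.3 167.7]
A top [ 642.2 -155.8   50. ] side [ 642.5 -157.4   50. ] tri [ 643.  -156.3   48.3]
B top [ 463.6 -243.1   50. ] side [ 463.9 -245.5   50. ] tri [ 464.  -244.2   47.2]
slim top [455.  -53.2  50. ] side [455.2 -58.8  50. ] tri [455.6 -53.8  44.1]
```

Emit:
send_rows([
  {"travel": [30.9, -20.2, 12]},
  {"travel": [30.9, -20.2, 12]},
  {"travel": [30.9, -20.2, 12]},
  {"travel": [30.9, -20.2, 12]},
  {"travel": [30.9, -20.2, 12]},
  {"travel": [30.9, -20.2, 12]},
  {"travel": [30.9, -20.2, 12]},
  {"travel": [30.9, -20.2, 12]},
  {"travel": [30.9, -20.2, 12]},
  {"travel": [30.9, -20.2, 12]},
], hand=1, squeeze=40)

```text
invalid input
```

Emit:
send_rows([
  {"travel": [30.9, -20.2, 12], "roll": 0},
  {"travel": [30.9, -20.2, 12], "roll": 0},
  {"travel": [30.9, -20.2, 12], "roll": 0},
  {"travel": [30.9, -20.2, 12], "roll": 0},
  {"travel": [30.9, -20.2, 12], "roll": 0},
  {"travel": [30.9, -20.2, 12], "roll": 0},
  {"travel": [30.9, -20.2, 12], "roll": 0},
  {"travel": [30.9, -20.2, 12], "roll": 0},
  {"travel": [30.9, -20.2, 12], "roll": 0},
  {"travel": [30.9, -20.2, 12], "roll": 0},
], hand=1, squeeze=40)

```text
t: 1.33
tcp_pos: [464.4, -242.3, 110.9]
orientation: [3.141, -0.0, 0.456]
ft_force: [1.2, -0.6, -0.2]
width: 85.5
```

Emit:
send_rows([
  {"travel": [0, 0, 0], "roll": 0},
  {"travel": [0, 0, 20], "roll": 0},
  {"travel": [0, 0, 20], "roll": 0},
  {"travel": [0, 0, 0], "roll": 0},
  {"travel": [0, 0, 0], "roll": 0},
])

```text
t: 1.75
tcp_pos: [463.2, -243.6, 71.0]
orientation: [-3.14, 0.001, 0.456]
ft_force: [0.1, 0.5, 0.7]
width: 85.3
```

Run:
```python
from h import *
s=env.get_state();print(s['tcp_pos'],s['orientation'])
T=snap('top','t1.png');S=snap('side','s1.png')
for c,f in((T,'t1'),(S,'s1')):
    for p in((463.7,-244,50),): 
        u,v=map(int,proj(c,p));print(u,v)
        i=cv2.imread(f'pics/{f}.png');cv2.imwrite(f'pics/{f}c.png',cv2.resize(i[max(0,v-60):v+60,u-70:u+70],None,fx=3,fy=3))
a=cv2.imread('pics/t1c.png');b=cv2.imread('pics/s1c.png');h=min(a.shape[0],b.shape[0]);cv2.imwrite('pics/c1.png',cv2.resize(np.hstack([a[:h],b[:h]]),(800,int(800*h/840))))
```

```text
[ 463.22350122 -243.5527969    70.98034816] [-3.13992681e+00  9.15858452e-04  4.55757437e-01]
408 238
280 337
```

View pics/c1.png

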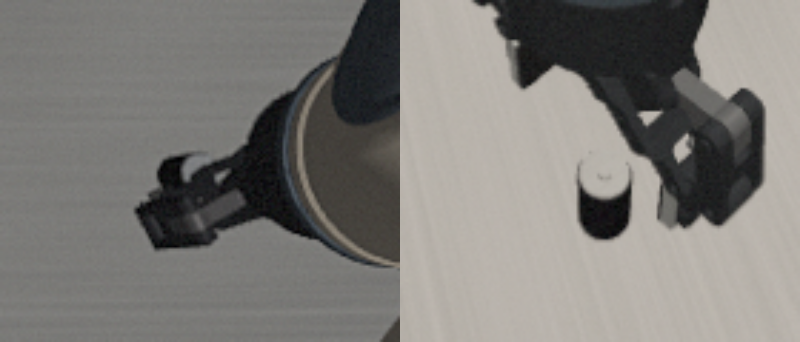

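The cell, at (605,195) in the side crop, stands below and between the open jaws. I'll descend and grip.

Emit:
send_rows([
  {"travel": [0, 0, 20], "roll": 0},
  {"travel": [0, 0, 20], "roll": 0},
  {"travel": [0, 0, 15], "roll": 0},
  {"travel": [0, 0, 0], "roll": 0},
  {"travel": [0, 0, 0], "roll": 0},
])

```text
t: 2.27
tcp_pos: [463.7, -244.0, 16.9]
orientation: [-3.141, 0.0, 0.455]
ft_force: [0.1, 0.1, 0.8]
width: 85.4
```

Emit:
send_rows([
  {"travel": [0, 0, 0], "roll": 0},
  {"travel": [0, 0, 0], "roll": 0},
  {"travel": [0, 0, 0], "roll": 0},
  {"travel": [0, 0, 0], "roll": 0},
  {"travel": [0, 0, 0], "roll": 0},
  {"travel": [0, 0, 0], "roll": 0},
  {"travel": [0, 0, 0], "roll": 0},
  {"travel": [0, 0, 0], "roll": 0},
  {"travel": [0, 0, 0], "roll": 0},
  {"travel": [0, 0, 0], "roll": 0},
], hand=-1, squeeze=40)

```text
t: 3.1
tcp_pos: [463.9, -243.9, 16.8]
orientation: [3.141, -0.0, 0.456]
ft_force: [-0.7, 0.4, 9.6]
width: 25.0
```

Emit:
send_rows([
  {"travel": [0, 0, -10], "roll": 0},
  {"travel": [0, 0, -25], "roll": 0},
  {"travel": [0, 0, -35], "roll": 0},
  {"travel": [0, 0, -35], "roll": 0},
  {"travel": [0, 0, -35], "roll": 0},
  {"travel": [0, 0, -35], "roll": 0},
  {"travel": [0, 0, -25], "roll": 0},
  {"travel": [0, 0, -10], "roll": 0},
  {"travel": [0, 0, 0], "roll": 0},
  {"travel": [0, 0, 0], "roll": 0},
])

```text
t: 3.93
tcp_pos: [463.4, -243.6, 226.0]
orientation: [-3.142, 0.0, 0.456]
ft_force: [-0.6, 0.4, -0.4]
width: 25.2
```

Run:
```python
from h import *
s=env.get_state();print(s['tcp_pos'],s['width'])
S=snap('side','s2.png')
```

```text
[ 463.36974291 -243.61292002  225.97538264] 25.22932672294608
```

View pics/s2.png

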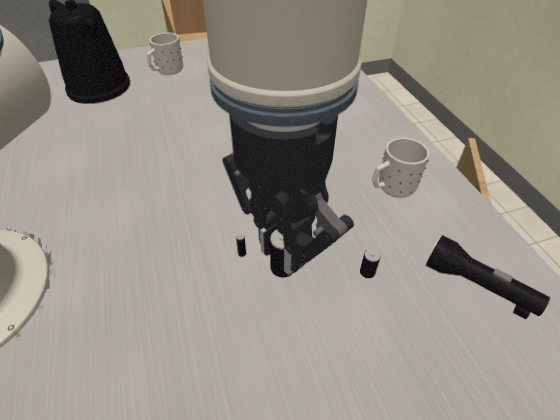

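The cell is held upright, at (281,260) in the side view. I'll carry it to the jar.

Emit:
send_rows([
  {"travel": [11.9, -13.5, 0], "roll": 0},
  {"travel": [23.9, -27, 0], "roll": 0},
  {"travel": [23.9, -27, 0], "roll": 0},
  {"travel": [23.9, -27, 0], "roll": 0},
  {"travel": [23.9, -27, 0], "roll": 0},
  {"travel": [23.9, -27, 0], "roll": 0},
  {"travel": [23.9, -27, 0], "roll": 0},
  {"travel": [23.9, -27, 0], "roll": 0},
  {"travel": [23.9, -27, 0], "roll": 0},
  {"travel": [23.9, -27, 0], "roll": 0},
])

```text
t: 4.82
tcp_pos: [553.8, 88.3, 224.2]
orientation: [-3.14, 0.003, 0.456]
ft_force: [1.0, -1.0, -0.0]
width: 24.9
```

Emit:
send_rows([
  {"travel": [23.9, -27, 0], "roll": 0},
  {"travel": [18, -20.3, 0], "roll": 0},
  {"travel": [12, -13.5, 0], "roll": 0},
  {"travel": [5.6, -6.8, 0], "roll": 0},
  {"travel": [0, 0, 0], "roll": 0},
  {"travel": [0, 0, 0], "roll": 0},
  {"travel": [0, 0, 0], "roll": 0},
])

```text
t: 5.4
tcp_pos: [577.7, 172.1, 225.6]
orientation: [-3.141, 0.001, 0.455]
ft_force: [0.1, -0.6, 0.1]
width: 25.0
```

Run:
```python
from h import *
s=env.get_state();print(s['tcp_pos'],s['width'])
S=snap('side','s3.png');T=snap('top','t3.png')
a=cv2.imread('pics/s3.png')[20:220,170:370];b=cv2.imread('pics/t3.png')[60:260,60:260]
cv2.imwrite('pics/c3.png',cv2.resize(np.hstack([a,b]),None,fx=2,fy=2))
```

```text
[577.73560803 172.14157074 225.60585857] 24.996134022085908
```

View pics/c3.png

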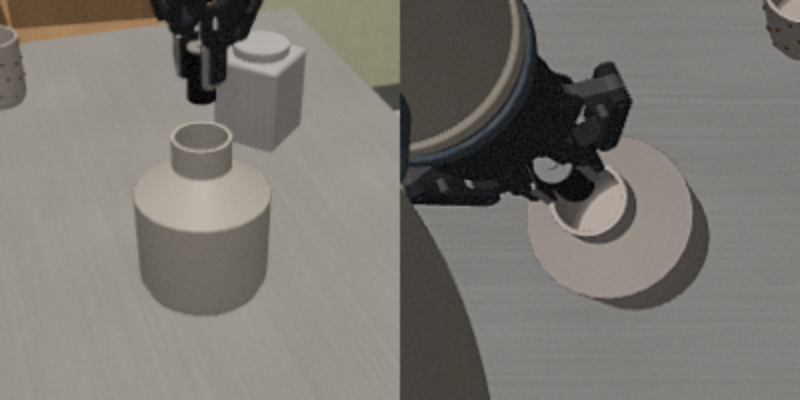

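Cell bottom at about (201,97) in the side crop, centred over the mouth at (201,138). I'll lower it so the lower end enters the neck.

Emit:
send_rows([
  {"travel": [0.5, -1, 10], "roll": 0},
  {"travel": [0, 0, 12], "roll": 0},
  {"travel": [0, 0, 12], "roll": 0},
  {"travel": [0, 0, 10], "roll": 0},
  {"travel": [0, 0, 5], "roll": 0},
  {"travel": [0, 0, 0], "roll": 0},
  {"travel": [0, 0, 0], "roll": 0},
])

```text
t: 6.08
tcp_pos: [578.3, 174.3, 177.2]
orientation: [-3.142, 0.0, 0.456]
ft_force: [0.4, 0.6, -0.8]
width: 25.2
```

Run:
```python
from h import *
s=env.get_state();print(s['tcp_pos'],s['ft_force'],s['width'])
S=snap('side','s4.png');T=snap('top','t4.png')
a=cv2.imread('pics/s4.png')[40:140,220:320];b=cv2.imread('pics/t4.png')[110:210,100:200]
cv2.imwrite('pics/c4.png',cv2.resize(np.hstack([a,b]),None,fx=4,fy=4))
```

```text
[578.26161431 174.29101093 177.2120306 ] [ 0.427311    0.63132424 -0.77559383] 25.237669136187748
```

View pics/c4.png

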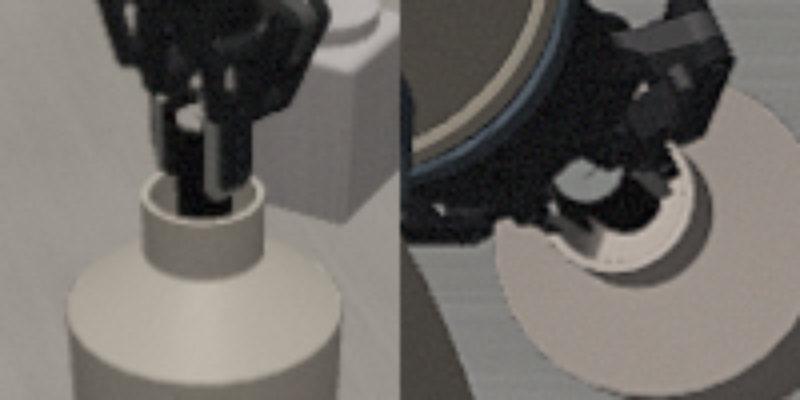

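The cell is in the mouth, at about (203,205) in the crop, with no contact force. I'll release it.

Emit:
send_rows([
  {"travel": [0, 0, 0], "roll": 0},
  {"travel": [0, 0, 0], "roll": 0},
  {"travel": [0, 0, 0], "roll": 0},
  {"travel": [0, 0, 0], "roll": 0},
  {"travel": [0, 0, 0], "roll": 0},
  {"travel": [0, 0, 0], "roll": 0},
  {"travel": [0, 0, 0], "roll": 0},
  {"travel": [0, 0, 0], "roll": 0},
], hand=1)

```text
t: 6.85
tcp_pos: [578.3, 174.5, 177.3]
orientation: [-3.142, -0.0, 0.456]
ft_force: [0.2, 0.0, 0.3]
width: 85.4
```

Emit:
send_rows([
  {"travel": [0, 0, -15], "roll": 0},
  {"travel": [0, 0, -30], "roll": 0},
  {"travel": [0, 0, -10], "roll": 0},
  {"travel": [0, 0, 0], "roll": 0},
])

```text
t: 7.18
tcp_pos: [579.6, 174.7, 235.1]
orientation: [3.14, -0.005, 0.456]
ft_force: [1.8, -0.1, 1.0]
width: 85.8
```

Run:
```python
from h import *
s=env.get_state();print(s['tcp_pos'],s['ft_force'],s['width'])
S=snap('side','s5.png');T=snap('top','t5.png')
a=cv2.imread('pics/s5.png')[20:220,170:370];b=cv2.imread('pics/t5.png')[60:260,60:260]
cv2.imwrite('pics/c5.png',cv2.resize(np.hstack([a,b]),None,fx=2,fy=2))
```

```text
[579.63659698 174.74121446 235.11090209] [ 1.75787746 -0.12096687  1.02350661] 85.82955787269627
```

View pics/c5.png

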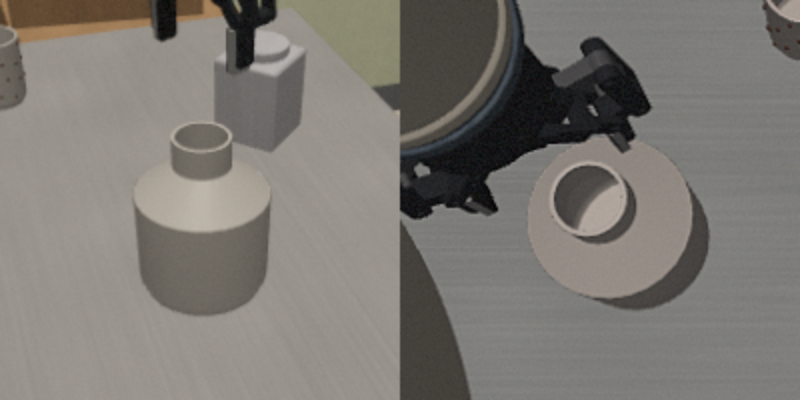

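The jar hasn't moved and the cell has gone inside. Next is the second fat cell.

Emit:
send_rows([
  {"travel": [-8.8, 32.5, 0], "roll": 0},
  {"travel": [-8.8, 32.5, 0], "roll": 0},
  {"travel": [-8.8, 32.5, 0], "roll": 0},
  {"travel": [-8.8, 32.5, 0], "roll": 0},
  {"travel": [-8.8, 32.5, 10], "roll": 0},
  {"travel": [-8.8, 32.5, 20], "roll": 0},
  {"travel": [-8.8, 32.5, 20], "roll": 0},
  {"travel": [-8.8, 32.5, 20], "roll": 0},
  {"travel": [-8.8, 32.5, 20], "roll": 0},
  {"travel": [-9, 32.8, 20], "roll": 0},
])

```text
t: 8.12
tcp_pos: [641.5, -157.9, 119.9]
orientation: [-3.14, 0.001, 0.456]
ft_force: [1.2, 0.2, 0.6]
width: 85.2
```

Emit:
send_rows([
  {"travel": [0, 0, 20], "roll": 0},
  {"travel": [0, 0, 20], "roll": 0},
  {"travel": [0, 0, 0], "roll": 0},
  {"travel": [0, 0, 0], "roll": 0},
  {"travel": [0, 0, 0], "roll": 0},
])

```text
t: 8.53
tcp_pos: [642.4, -156.2, 82.8]
orientation: [3.142, -0.0, 0.456]
ft_force: [0.4, 0.0, -0.2]
width: 85.6
```

Run:
```python
from h import *
s=env.get_state();print(s['tcp_pos'],s['ft_force'],s['width'])
S=snap('side','s6.png');T=snap('top','t6.png')
for n in('side','top'):
    for r in env.recognise(n,'fat_cell_1')[:3]: print(n,round(r['p'],2),np.round(np.array(r['extent'])*[560,420,560,420],1))
a=cv2.imread('pics/s6.png')[180:340,290:450];b=cv2.imread('pics/t6.png')[60:220,270:430]
cv2.imwrite('pics/c6.png',cv2.resize(np.hstack([a,b]),None,fx=2.5,fy=2.5))
```

```text
[ 642.39044488 -156.16155982   82.77475207] [ 0.40659989  0.02369039 -0.18778775] 85.63521045555837
side 0.78 [370.7 261.8  18.6  34.2]
```

View pics/c6.png

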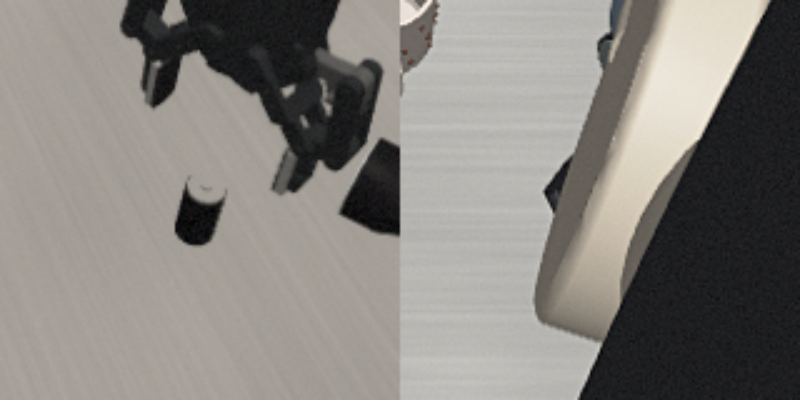

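The jaws straddle the cell, at (200,212) in the side crop. The torch on the right is clear of the fingers.

Emit:
send_rows([
  {"travel": [0, 0, 20], "roll": 0},
  {"travel": [0, 0, 20], "roll": 0},
  {"travel": [0, 0, 17], "roll": 0},
  {"travel": [0, 0, 9], "roll": 0},
  {"travel": [0, 0, 0], "roll": 0},
  {"travel": [0, 0, 0], "roll": 0},
])

```text
t: 9.23
tcp_pos: [642.5, -156.5, 16.8]
orientation: [3.141, -0.0, 0.456]
ft_force: [-0.6, -0.1, 1.3]
width: 85.8
```

Emit:
send_rows([
  {"travel": [0, 0, 0], "roll": 0},
  {"travel": [0, 0, 0], "roll": 0},
  {"travel": [0, 0, 0], "roll": 0},
  {"travel": [0, 0, 0], "roll": 0},
  {"travel": [0, 0, 0], "roll": 0},
  {"travel": [0, 0, 0], "roll": 0},
  {"travel": [0, 0, 0], "roll": 0},
  {"travel": [0, 0, 0], "roll": 0},
  {"travel": [0, 0, 0], "roll": 0},
  {"travel": [0, 0, 0], "roll": 0},
], hand=-1, squeeze=40)

```text
t: 10.07
tcp_pos: [642.5, -156.6, 16.8]
orientation: [3.141, -0.0, 0.456]
ft_force: [-1.3, 0.5, 6.0]
width: 24.3
```

Emit:
send_rows([
  {"travel": [0, 0, -10], "roll": 0},
  {"travel": [0, 0, -25], "roll": 0},
  {"travel": [0, 0, -35], "roll": 0},
  {"travel": [0, 0, -35], "roll": 0},
  {"travel": [0, 0, -35], "roll": 0},
  {"travel": [0, 0, -35], "roll": 0},
  {"travel": [0, 0, -25], "roll": 0},
  {"travel": [0, 0, -10], "roll": 0},
  {"travel": [0, 0, 0], "roll": 0},
  {"travel": [0, 0, 0], "roll": 0},
])

```text
t: 10.9
tcp_pos: [642.0, -156.4, 225.9]
orientation: [-3.141, 0.0, 0.456]
ft_force: [-0.1, -0.0, -0.2]
width: 24.5
```

Run:
```python
from h import *
s=env.get_state();print(s['tcp_pos'],s['width'])
S=snap('side','s7.png')
```

```text
[ 641.95006822 -156.35815969  225.91815802] 24.48931522937551
```

View pics/s7.png

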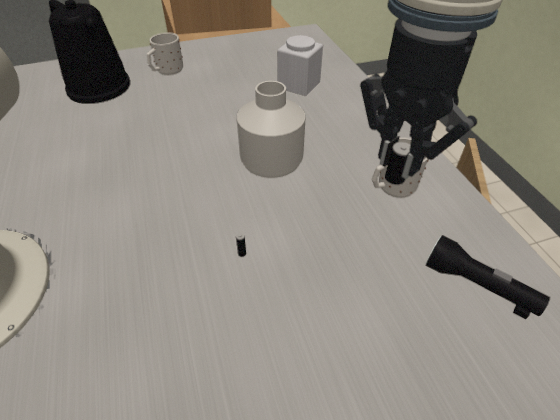

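The second cell is held upright near (400,160). The slim cell is still standing at (241,245) and the jar hasn't moved.

Emit:
send_rows([
  {"travel": [4.4, -16.2, 0], "roll": 0},
  {"travel": [8.8, -32.5, 0], "roll": 0},
  {"travel": [8.8, -32.5, 0], "roll": 0},
  {"travel": [8.8, -32.5, 0], "roll": 0},
  {"travel": [8.8, -32.5, 0], "roll": 0},
  {"travel": [8.8, -32.5, 0], "roll": 0},
  {"travel": [8.8, -32.5, 0], "roll": 0},
  {"travel": [8.8, -32.5, 0], "roll": 0},
  {"travel": [8.8, -32.5, 0], "roll": 0},
  {"travel": [6.6, -24.4, 0], "roll": 0},
])

```text
t: 11.78
tcp_pos: [581.0, 152.0, 224.5]
orientation: [-3.14, 0.003, 0.457]
ft_force: [0.7, 0.7, -0.8]
width: 24.7
```

Emit:
send_rows([
  {"travel": [4.4, -16.3, 0], "roll": 0},
  {"travel": [2.2, -8.2, 0], "roll": 0},
  {"travel": [0, 0, 0], "roll": 0},
  {"travel": [0, 0, 0], "roll": 0},
  {"travel": [0, 0, 0], "roll": 0},
])

```text
t: 12.2
tcp_pos: [578.2, 173.2, 225.8]
orientation: [3.142, 0.001, 0.455]
ft_force: [-0.0, -1.1, -1.1]
width: 25.0
```

Run:
```python
from h import *
s=env.get_state();print(s['tcp_pos'],s['ft_force'],s['width'])
S=snap('side','s8.png');T=snap('top','t8.png')
a=cv2.imread('pics/s8.png')[20:220,170:370];b=cv2.imread('pics/t8.png')[60:260,60:260]
cv2.imwrite('pics/c8.png',cv2.resize(np.hstack([a,b]),None,fx=2,fy=2))
```

```text
[578.19504536 173.15218233 225.75849823] [-0.03421661 -1.09402457 -1.12235   ] 24.98419712641195
```

View pics/c8.png

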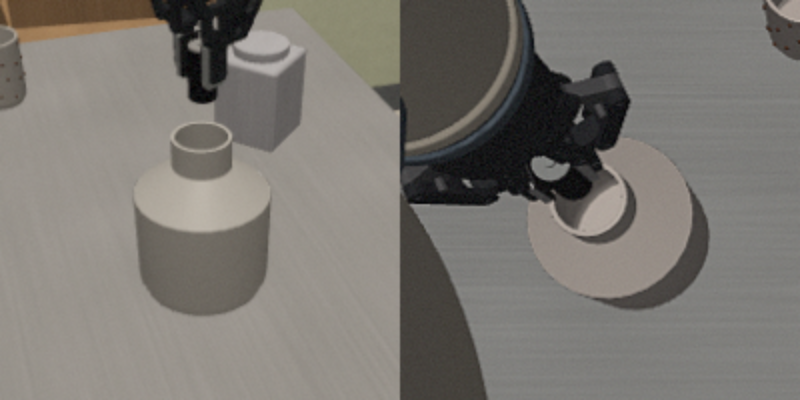

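The alignment matches the first cell, with the cell at (202,95) over the mouth at (201,138). I'll lower it the same way.

Emit:
send_rows([
  {"travel": [0, 0, 10], "roll": 0},
  {"travel": [0, 0, 12], "roll": 0},
  {"travel": [0, 0, 12], "roll": 0},
  {"travel": [0, 0, 10], "roll": 0},
  {"travel": [0, 0, 5], "roll": 0},
  {"travel": [0, 0, 0], "roll": 0},
  {"travel": [0, 0, 0], "roll": 0},
])

```text
t: 12.88
tcp_pos: [578.2, 174.0, 177.2]
orientation: [-3.142, 0.0, 0.456]
ft_force: [0.4, 0.8, -0.0]
width: 24.4
```

Run:
```python
from h import *
s=env.get_state();print(s['tcp_pos'],s['ft_force'],s['width'])
S=snap('side','s9.png');T=snap('top','t9.png')
a=cv2.imread('pics/s9.png')[40:140,220:320];b=cv2.imread('pics/t9.png')[110:210,100:200]
cv2.imwrite('pics/c9.png',cv2.resize(np.hstack([a,b]),None,fx=4,fy=4))
```

```text
[578.20504724 174.01934922 177.18177395] [ 0.37758107  0.76512809 -0.03937525] 24.419584610014653
```

View pics/c9.png

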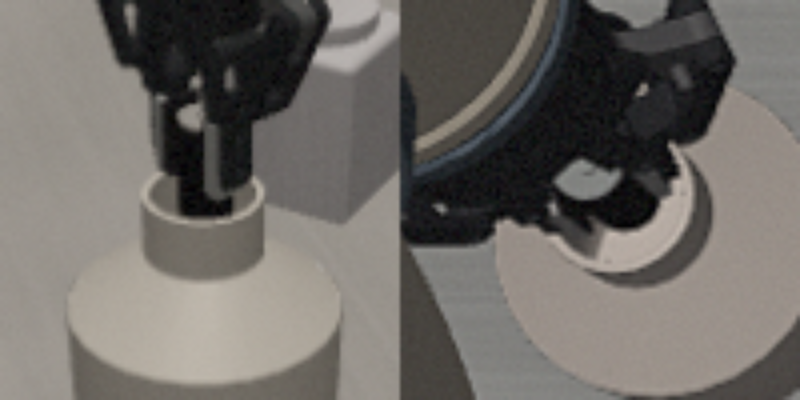

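The cell is in the mouth at (203,205) without contact, so I'll release it and back away.

Emit:
send_rows([
  {"travel": [0, 0, 0], "roll": 0},
  {"travel": [0, 0, 0], "roll": 0},
  {"travel": [0, 0, 0], "roll": 0},
  {"travel": [0, 0, 0], "roll": 0},
  {"travel": [0, 0, 0], "roll": 0},
  {"travel": [0, 0, 0], "roll": 0},
  {"travel": [0, 0, 0], "roll": 0},
  {"travel": [0, 0, 0], "roll": 0},
], hand=1)

```text
t: 13.65
tcp_pos: [578.2, 174.2, 177.3]
orientation: [3.142, -0.0, 0.456]
ft_force: [-0.1, 0.2, -0.5]
width: 85.4
```

Emit:
send_rows([
  {"travel": [0, 0, -15], "roll": 0},
  {"travel": [0, 0, -30], "roll": 0},
  {"travel": [0, 0, -10], "roll": 0},
  {"travel": [-5, 25, 0], "roll": 0},
  {"travel": [-8, 30, 0], "roll": 0},
  {"travel": [-8, 30, 0], "roll": 0},
  {"travel": [-5, 20, 0], "roll": 0},
  {"travel": [0, 0, 0], "roll": 0},
  {"travel": [0, 0, 0], "roll": 0},
])

```text
t: 14.4
tcp_pos: [601.2, 67.5, 232.2]
orientation: [-3.142, -0.0, 0.454]
ft_force: [-0.7, 0.5, -0.2]
width: 85.2
```

Run:
```python
from h import *
s=env.get_state();print(s['t'],s['tcp_pos'],s['ft_force'],s['width'])
S=snap('side','s10.png');T=snap('top','t10.png')
for n in('side','top'):
  for th in('jar','fat_cell_1','slim_cell'):
    for r in env.recognise(n,th): print(n,th,round(r['p'],2),np.round(np.array(r['extent'])*[560,420,560,420],1))
a=cv2.imread('pics/s10.png');b=cv2.imread('pics/t10.png')
cv2.imwrite('pics/c10.png',cv2.resize(np.hstack([a,b]),(800,300),interpolation=cv2.INTER_AREA))
cv2.imwrite('pics/m10.png',cv2.resize(b[110:210,105:205],None,fx=5,fy=5))
```

```text
14.4 [601.20653844  67.53032366 232.24213016] [-0.67936066  0.52025162 -0.21145558] 85.22895073642567
side jar 0.65 [271.7 129.2  68.8  98.4]
side slim_cell 0.66 [241.8 243.3   9.   25.6]
```

View pics/c10.png

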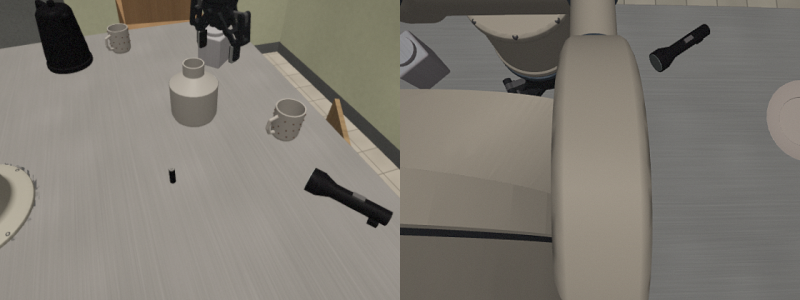

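View pics/m10.png

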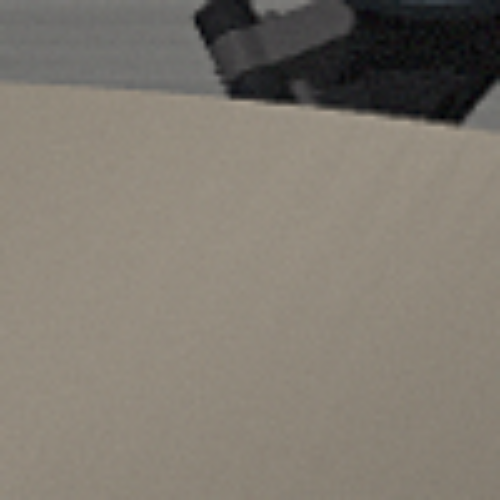

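In the side view the jar and slim cell are where they started and no fat cells are outside. The arm blocks the top view, so I'll move it further away to look into the mouth.

Emit:
send_rows([
  {"travel": [-12, 30, 0], "roll": 0},
  {"travel": [-12, 30, 0], "roll": 0},
  {"travel": [-12, 30, 0], "roll": 0},
  {"travel": [-12, 30, 0], "roll": 0},
  {"travel": [-12, 30, 0], "roll": 0},
  {"travel": [-12, 30, 0], "roll": 0},
  {"travel": [-12, 30, 0], "roll": 0},
  {"travel": [-12, 30, 0], "roll": 0},
  {"travel": [0, 0, 0], "roll": 0},
  {"travel": [0, 0, 0], "roll": 0},
])

```text
t: 15.63
tcp_pos: [620.5, -190.7, 232.0]
orientation: [-3.142, 0.0, 0.454]
ft_force: [-0.1, 0.1, -0.0]
width: 85.3
```

Run:
```python
from h import *
S=snap('side','s11.png');T=snap('top','t11.png')
for n in('side','top'):
  for th in('jar','fat_cell_1','slim_cell'):
    for r in env.recognise(n,th): print(n,th,round(r['p'],2),np.round(np.array(r['extent'])*[560,420,560,420],1))
b=cv2.imread('pics/t11.png')
m=cv2.resize(b[125:195,120:190],(420,420)); m2=cv2.convertScaleAbs(m,alpha=1.8)
cv2.imwrite('pics/c11.png',np.hstack([cv2.resize(b,(380,420)),m2]))
```

```text
side jar 0.59 [271.5 130.7  67.3  94.8]
side slim_cell 0.54 [243.5 246.7   9.2  26. ]
top jar 0.67 [172.4 172.5  93.5  86.8]
```

View pics/c11.png

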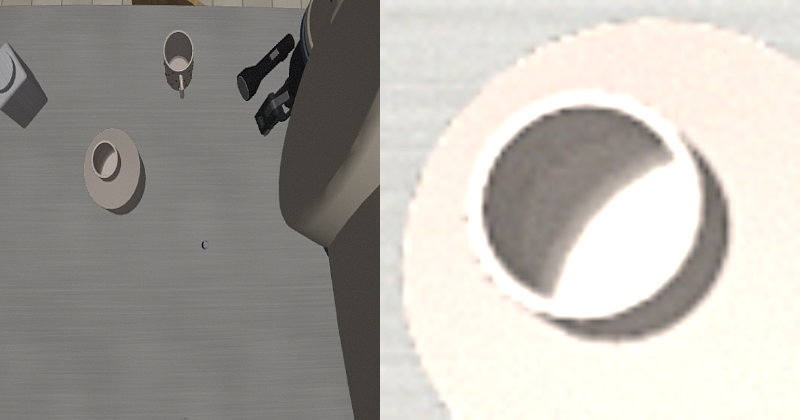

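The neck is clear, the jar at (172,172) matches its start, and the slim cell is standing in place. I'll hand the job in.

```bash
python3 -c "
from cell import env
print(env.finish_job())"
```

```text
the job is handed in; nothing more can be done
None
```

I dropped both fat cells into the jar one at a time and handed the job in at about 16 s of the 59 s allowed. `finish_job` reports no verdict, so success rests on my own checks.

- **Drops:** I gripped each cell upright, lowered its lower end into the neck and released it. Contact force was close to zero both times.
- **Jar and slim cell:** The jar shows in the same place as at the start to within a pixel or so in the top view. The slim cell is standing in place. The side-view network drifted by up to about 4 pixels on it, but the top view shows it unmoved.
- **Arm:** At hand-in it was up at 232 mm with the gripper open, touching nothing, and the force reading was about zero.
- **Not confirmed by sight:** I could not see the cells on the jar floor. That they are inside follows from three things: each was released inside the neck, the neck is clear in the final top view, and neither network nor my own look found a fat cell outside. The arm hid part of the right side in the last top view.
- **Disagreements:** The top-view network missed the slim cell at the end, though it is plainly visible in the picture. My first move call was refused as invalid input. I resent it with a roll value in each row and it went through.

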